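Clear the inspection plate and lift the tipped pillar off the turntable

ROBOT

A 7-joint arm with a two-finger parallel gripper is mounted at the origin on the work surface. World frame = base frame: x ahead of the robot, y to its left, z up, the work surface at z = 0. Lengths are in m, angles in rad, forces in N, time in s.
With the tool pointing down it reaches from about 0.4 to 0.85 m from the base axis. Payload 10.4 kg.
Tool frame: the origin (TCP) lies at the very end of the fingers, on their centre line; the grasp point (between the pads) lies 19 mm behind it; z points along the fingers, y is the line along which they close (so a half turn about z gives the same grasp; the last joint's range is limited). The gripper opens to 87 mm and grips with 3 to 60 N. Pads are 19 mm wide; open, the fingers measure 117 mm over their backs; the gripper's body (75 mm by 190 mm) begins 51 mm behind the grasp point.
Start: joints at [1.188, 0.332, -0.065, 1.46, 0.022, 1.35, -0.088], TCP at [0.22, -0.585, 0.191] pointing down, gripper open.
Joint ranges: [-2.6, 2.6], [-0.5, 2.12], [-1.47, 1.34], [0.16, 2.42], [-1.27, 4.41], [0.06, 2.06], [-2.6, 2.6]. Speed limits (rad/s): [2.22, 2.22, 2.79, 2.79, 3.14, 3.14, 3.14].

INTERFACE

Orientations are given as a unit quaternion [x, y, z, w].
In Python, from bench import * gives the robot as it stands.
- The arm moves only by the tool carry_out, never from a script. Its argument "deltas" is a list of rows, each an object with "hand": the finger opening in mm, from 0 to 87; "dp": the shift along the tool's x, y, z each as a share of 250 mm, from -1 to 1, a list of three; "spin": the turn about the tool's z as a share of pi rad, from -1 to 1. In form: [{"hand": hand, "dp": [dx, dy, dz], "spin": spin}, ...]. A call has 1 to 20 rows; each row is the pose to reach, as a shift and turn from the pose commanded when the call began, along the tool's axes at that moment, turning the shorter way round; what a row does not reach only later rows make up. A row lasts 1/10 s, in which the tool goes at most 50 mm and 8.59 degrees, less where a joint would pass 70% of its speed; a pose out of reach is approached as far as the arm can. A call with a number of a shift or a turn outside -1 to 1 is refused whole. A call with a gripper value outside its range is refused whole. The fingers move at their own pace and stop on an object; "force" is the grip in N (left out, the last holds). Time passes only in rows, so rows that repeat a pose let the fingers close. It gives the time, the measured TCP pose, the force, the opening and the grip force at its end, in the units of the state.
- read_state(): the state, without advancing time (a new reading comes with each control period).
- camera(name): name is "scene" or "top" or "wrist"; returns the picture (400x640x3 uint8, red, green, blue); there is no depth.
- get_calibration(name): a dict with "fx", "fy", "cx", "cy" (pixels), "R" (3x3) and "t" (3): a world point X has camera coordinates R X + t; the wrist camera has in their place "mount" (4x4, takes a point from camera to tool coordinates, whose origin is the TCP and whose axes are the flange's). Camera axes: x right, y down, z forward; pixel columns grow to the right and rows downward; lengths in m; the calibration is good to about 2 mm. The wrist camera is an equidistant fisheye: a pixel r from the principal point sees the ray r / f radians off the axis. A picture is of the moment at which its call begins: read the wrist's pose just before it. get_calibration takes no time and is no camera call.
- close_job(): hands the job in; it is judged then, once.
The state is a dict: "time": time; "joint_positions": joint angles; "joint_vel": joint speeds; "joint_torque": joint torques, N m; "ee_pos": TCP position; "eef_rot": TCP orientation; "ft_force": force on the tool from outside, world axes, zero at the start; "torque": the same for the moment, N m; "width": finger opening in m; "grip_force": force on a finger pad.
Only numpy, scipy, OpenCV 4.12 (cv2) and the standard library are available. Lean on these libraries where they do the work, as an engineer would, in place of code of your own. Each camera call takes 0.05 s, during which the arm holds its last target. There are 200 camera calls.

TASK

First sweep all four brass chips off the aluminium inspection plate into the blue chip pan, pushing them with the scraper block and not with the fingers, and put the scraper back down on the bench clear of the plate and pan. Then lift the tipped-over steel pillar up off the freely turning turntable and set it gently, lying or standing, well on the cleared plate, without dropping it. Keep the three other pillars standing on the turntable, and leave the oil bottle, wrench and tin where they are.

Things in the scene. Friction and masses are not known exactly. Their poses are not given: they have to be found in the camera images.
- turntable: Round orange-brown lazy-Susan on a dark steel foot, 280 mm across, standing on the bench; its disc spins freely and passively about the vertical axis. Origin on the spin axis at bench height.
- disc_top (a point): Point on the spin axis at the disc's upper face, 42 mm above the bench.
- disc (a joint): Rotation of the disc about the vertical, rad, counter-clockwise from above; no stops.
- tipped: The tipped-over steel spacer pillar, lying on its side on the turntable: square ends 28 x 28 x 10 mm joined by a round waist 20 mm in diameter and 32 mm long, 52 mm long in all, about 0.19 kg. Origin at the middle of its underside as it lies; x along its length, z up. One of four places round the turntable, about 85 mm from the axis.
- tipped_center (a point): Centre of the tipped pillar, on the axis of its waist, 14 mm above its underside.
- pillar0: Standing steel spacer pillar, of the same make as the tipped one: 28 x 28 mm square ends, 52 mm tall, upright on the turntable. Origin at the centre of its underside, z up.
- pillar1: Standing steel spacer pillar, of the same make as the tipped one: 28 x 28 mm square ends, 52 mm tall, upright on the turntable. Origin at the centre of its underside, z up.
- pillar2: Standing steel spacer pillar, of the same make as the tipped one: 28 x 28 mm square ends, 52 mm tall, upright on the turntable. Origin at the centre of its underside, z up.
- plate: Fixed bright aluminium inspection plate, 160 mm (x) x 150 mm (y) x 30 mm high, with a blue chip pan joined to its +y edge (left, seen from the robot). Origin at the centre of the plate's underside, at bench height.
- plate_top (a point): Centre of the plate's upper face, 30 mm above the bench; axes as the plate.
- pan (a point): Middle of the blue chip pan's floor, 115 mm from the plate's centre along plate +y and 3 mm above the bench. The pan spans 186 mm along x and runs from the plate's edge (75 mm from plate centre) to its outer wall (155 mm); its walls are 22 mm high, lower than the plate's top, 27 mm above the pan's floor.
- chip0: Loose brass chip, 16 x 12 mm and 8 mm high with a 3 mm burr on top, 11 g, lying on the plate. Origin at the centre of its underside.
- chip1: Loose brass chip, 16 x 12 mm and 8 mm high with a 3 mm burr on top, 11 g, lying on the plate. Origin at the centre of its underside.
- chip2: Loose brass chip, 16 x 12 mm and 8 mm high with a 3 mm burr on top, 11 g, lying on the plate. Origin at the centre of its underside.
- chip3: Loose brass chip, 16 x 12 mm and 8 mm high with a 3 mm burr on top, 11 g, lying on the plate. Origin at the centre of its underside.
- scraper: Scraper block standing on the bench: light wood grip 100 mm wide (x), 24 mm thick (y), over a black rubber foot 110 mm wide, 24 mm thick, 12 mm high; 62 mm tall in all, about 0.15 kg. Origin at the centre of its underside. Grip it across its thickness (y).
- oil: Red oil bottle, 56 mm across, 130 mm tall, a bystander on the bench. Origin at the centre of its underside.
- wrench: Steel wrench lying on the bench, a bystander. Origin near its middle, x along its length.
- tin: Green tin, 64 mm across, 75 mm tall, a bystander on the bench. Origin at the centre of its underside.
Mind the look-alikes: they are no part of the job. What is meant by the scraper is not green, orange or turquoise, and is the larger of those in its own colour.

How it is judged:
By the outcome, as a careful person would: the job done as asked, in the order asked, and still so for the second after the job is handed in, with the robot touching nothing.
It also fails if it takes over 64 s, if anything falls off the work surface, if the arm or the gripper's body presses on something with over 40 N, if the wrist force passes 120 N, or if a joint passes its speed limit or range.

## Working session

There is one attempt and no reset: what is moved stays moved. The work goes in short steps, Python scripts to look and compute and a tool call to move; the robot and the scene stay as the last step left them, time stands still between calls to the robot, and variables do not carry over. Pictures are saved under pics/ and viewed, at most 10 in all, crops included, and the job is handed in when it is done.

Besides the shell and the picture viewer there is one more tool, called after "Emit:" by a JSON object that holds its "name" and its "arguments". carry_out: Moves the arm, as the interface text tells. Its arguments: {"type":"object","properties":{"deltas":{"type":"array","items":{"type":"object","properties":{"hand":{"type":"number"},"dp":{"type":"array","items":{"type":"number","minimum":-1,"maximum":1}},"spin":{"type":"number","minimum":-1,"maximum":1}}}},"force":{"type":"number"}},"required":["deltas"]}

```bash
mkdir -p pics; cat > h.py <<'E'
from bench import *
import numpy as np, cv2
from scipy.spatial.transform import Rotation as Ro
def ray(name,u,v):
    c=get_calibration(name)
    if 'R' in c:
        R=np.array(c['R']);t=np.array(c['t'])
        d=R.T@np.array([(u-c['cx'])/c['fx'],(v-c['cy'])/c['fy'],1]);return -R.T@t,d
    s=read_state();M=np.array(c['mount']);x=(u-c['cx']);y=(v-c['cy']);r=np.hypot(x,y)+1e-9;th=r/c['fx']
    d=np.array([x/r*np.sin(th),y/r*np.sin(th),np.cos(th)])
    Q=Ro.from_quat(s['eef_rot']).as_matrix();return Q@M[:3,3]+s['ee_pos'],Q@M[:3,:3]@d
def at(name,u,v,z):
    o,d=ray(name,u,v);return o+d*(z-o[2])/d[2]
def save(im,fn): cv2.imwrite('pics/'+fn,im[:,:,::-1])
E
python3 - <<'E'
from h import *
for n in('scene','top'):
    save(camera(n),n+'0.png')
    c=get_calibration(n);print(n,c['fx'],c['cx'],c['cy'],-np.array(c['R']).T@c['t'],np.round(c['R'],2).tolist())
s=read_state();print(s['time'],s['ee_pos'],s['eef_rot'],Ro.from_quat(s['eef_rot']).as_matrix().round(3));print(get_calibration('wrist'))
E
```

```text
scene 366.7622070198796 318.8484256667846 202.9735898437342 [ 1.08542941 -0.24028698  0.92984549] [[0.45, 0.89, 0.01], [0.72, -0.35, -0.6], [-0.53, 0.27, -0.8]]
top 369.8846944003814 315.8082535661992 199.4025996956093 [0.33404321 0.09065674 0.98077859] [[-0.01, -1.0, 0.04], [-0.99, -0.0, -0.16], [0.16, -0.04, -0.99]]
0.1 [ 0.21992864 -0.58461814  0.19043438] [ 9.83858065e-01  1.78949423e-01 -1.34263049e-04 -6.27702207e-04] [[ 0.936  0.352 -0.   ]
 [ 0.352 -0.936  0.001]
 [-0.    -0.001 -1.   ]]
{'fx': 309.70691628693146, 'fy': 309.70691628693146, 'cx': 322.327642779961, 'cy': 196.14837497818365, 'mount': array([[-1.83419033e-04, -9.63765989e-01, -2.66749106e-01,
         7.39905958e-02],
       [ 9.99999207e-01, -5.09123456e-04,  1.15185759e-03,
         2.58712268e-04],
       [-1.24592940e-03, -2.66748684e-01,  9.63765318e-01,
        -1.93890909e-01],
       [ 0.00000000e+00,  0.00000000e+00,  0.00000000e+00,
         1.00000000e+00]])}
```

View pics/top0.png

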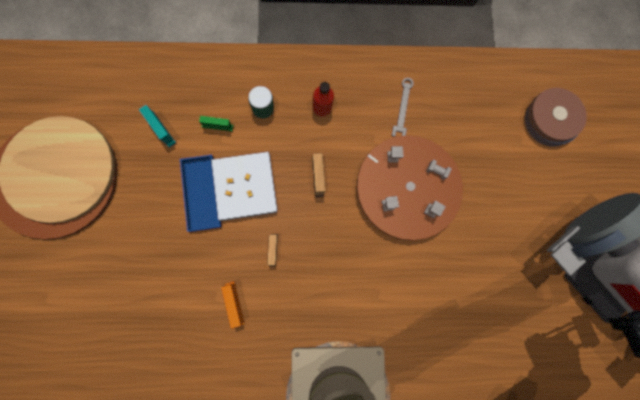

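View pics/scene0.png

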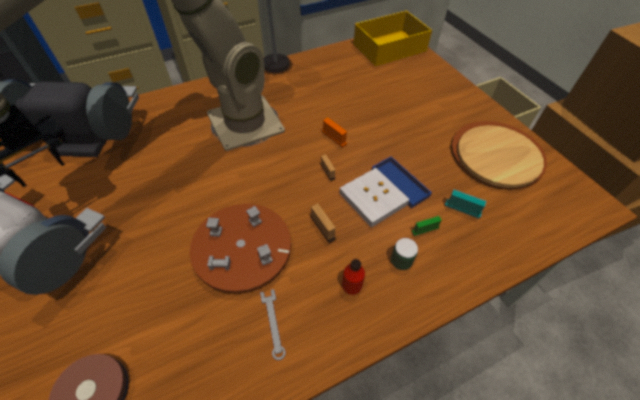

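The top view shows the large wooden scraper at about (319,175). The smaller wooden block at (272,250) is a look-alike. The plate is at (244,186) with its four chips, the pan at (200,193), the turntable at (410,187) and the tipped pillar at (439,170). Next I'll measure these.

```bash
python3 - <<'E'
from h import *
im=camera('top');hsv=cv2.cvtColor(im,cv2.COLOR_RGB2HSV)
x0,y0,x1,y1=175,140,475,250
save(cv2.resize(im[y0:y1,x0:x1],None,fx=2.66,fy=2.66,interpolation=cv2.INTER_CUBIC),'crop1.png')
for p in[(319,175),(335,175),(230,180),(240,200),(200,193),(440,170),(425,200),(410,187),(396,153),(373,158)]: print(p,im[p[1],p[0]],hsv[p[1],p[0]])
def comps(m,amin,z,win):
    k=np.zeros_like(m);a,b,c,d=win;k[b:d,a:c]=m[b:d,a:c]
    cs,_=cv2.findContours(k,cv2.RETR_EXTERNAL,cv2.CHAIN_APPROX_NONE)
    for c in cs:
        if cv2.contourArea(c)<amin: continue
        box=cv2.boxPoints(cv2.minAreaRect(c));
        P=np.array([at('top',u,v,z)[:2] for u,v in box]);print(cv2.contourArea(c),box.mean(0).round(1),P.mean(0).round(4),'edges',[(round(float(np.hypot(*e)),3),round(float(np.degrees(np.arctan2(e[1],e[0]))),1)) for e in np.diff(P,axis=0)[:2]])
S,V=hsv[:,:,1],hsv[:,:,2]
print('plate');comps(((S<50)&(V>150)).astype(np.uint8)*255,300,.03,(200,140,290,230))
print('pan');comps(((hsv[:,:,0]>100)&(hsv[:,:,0]<125)&(S>150)).astype(np.uint8)*255,300,.02,(170,140,290,240))
print('chips');comps(((S>70)&(V>100)&(hsv[:,:,0]<40)).astype(np.uint8)*255,6,.038,(220,165,262,205))
print('scr');comps(((S<165)&(V>150)).astype(np.uint8)*255,20,.062,(300,140,340,210))
print('pillars');comps(((S<90)&(V>90)).astype(np.uint8)*255,8,.07,(355,130,470,245))
E
```

```text
(319, 175) [188 139  92] [ 15 130 188]
(335, 175) [151  95  52] [ 13 167 151]
(230, 180) [190 146  62] [ 20 172 190]
(240, 200) [212 215 220] [109   9 220]
(200, 193) [ 39  79 128] [107 177 128]
(440, 170) [152 146 141] [ 14  18 152]
(425, 200) [153  93  62] [ 10 152 153]
(410, 187) [169 162 156] [ 14  20 169]
(396, 153) [159 152 147] [ 13  19 159]
(373, 158) [193 180 168] [ 14  33 193]
plate
3423.5 [243.3 185.1] [0.5273 0.2398] edges [(0.155, -81.4), (0.162, -171.6)]
pan
1934.0 [199.7 193. ] [0.5084 0.3542] edges [(0.081, -82.3), (0.191, -171.1)]
chips
15.5 [249.  193.5] [0.5027 0.2238] edges [(0.01, -89.9), (0.013, -178.7)]
14.5 [228.5 193. ] [0.5039 0.2761] edges [(0.013, -89.9), (0.01, -178.2)]
17.0 [229.5 180. ] [0.538  0.2746] edges [(0.013, -89.8), (0.011, -178.3)]
16.0 [247.  176.5] [0.5474 0.23  ] edges [(0.01, -89.8), (0.013, -178.7)]
scr
32.5 [332.  199.5] [0.4833 0.012 ] edges [(0.035, -89.9), (0.018, 179.1)]
84.0 [306.1 196.6] [0.4905 0.0773] edges [(0.034, -80.3), (0.024, -170.9)]
22.5 [304.  180.5] [0.532  0.0826] edges [(0.02, -89.8), (0.008, 179.9)]
348.0 [319.  165.2] [0.5728 0.0443] edges [(0.053, -71.9), (0.132, -163.9)]
pillars
168.5 [434.6 208.8] [ 0.4585 -0.2462] edges [(0.042, -29.1), (0.04, -117.2)]
158.0 [390.2 202.7] [ 0.4739 -0.1339] edges [(0.041, -76.0), (0.033, -168.3)]
58.0 [410. 186.] [ 0.5168 -0.1863] edges [(0.022, -46.0), (0.021, -136.6)]
170.5 [439.3 168.4] [ 0.5631 -0.2645] edges [(0.03, -28.7), (0.055, -117.4)]
29.0 [372.7 158.2] [ 0.5891 -0.0931] edges [(0.009, -35.8), (0.029, -126.6)]
140.0 [395.  153.5] [ 0.602  -0.1513] edges [(0.042, -89.6), (0.04, 177.5)]
38.0 [399.  132.5] [ 0.6584 -0.1641] edges [(0.037, -89.5), (0.014, 177.4)]
```

View pics/crop1.png

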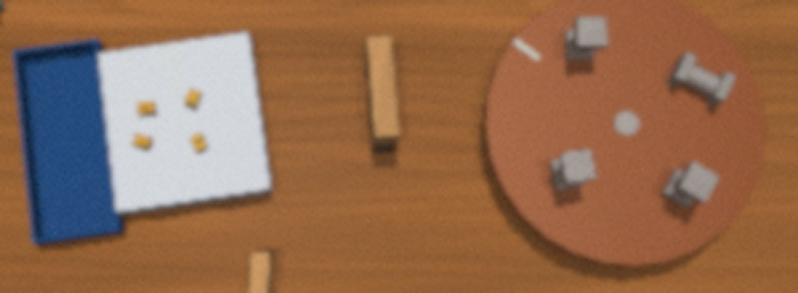

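```bash
cat >> h.py <<'E'
def plan(p,yaw_deg):
    s=read_state();Q=Ro.from_quat(s['eef_rot']).as_matrix()
    y=np.degrees(np.arctan2(Q[1,0],Q[0,0]));d=(yaw_deg-y+90)%180-90
    print('at',np.round(s['ee_pos'],4),'yaw',round(y,2),'t',s['time'],'dp',(Q.T@(np.array(p)-s['ee_pos'])/.25).round(4),'spin',round(-d/180,4))
E
python3 - <<'E'
from h import *
c=np.array([(367,38),(391,36),(399,136),(374,140)])/2.66+[175,140]
P=np.array([at('top',u,v,.062)[:2] for u,v in c]);print(P.round(4),P.mean(0))
for i in range(4):
    e=P[(i+1)%4]-P[i];print(np.hypot(*e).round(4),np.degrees(np.arctan2(e[1],e[0])).round(1))
print(at('top',439.3,168.4,.056),at('top',410,186,.042))
a=np.radians(8.6);R=np.array([[np.cos(a),-np.sin(a)],[np.sin(a),np.cos(a)]]);pc=np.array([.5273,.2398])
for q in[(.5027,.2238),(.5039,.2761),(.538,.2746),(.5474,.23)]: print('chip local',((np.array(q)-pc)@R).round(4))
for yy in(-.058,.08): print('sweep',pc+R@[0,yy])
plan([*P.mean(0),.19],4.5)
E
```

```text
[[0.6009 0.0595]
 [0.603  0.0362]
 [0.5047 0.0295]
 [0.5008 0.0533]] [0.55236947 0.04462044]
0.0233 -84.8
0.0986 -176.1
0.0241 99.3
0.1003 3.5
[ 0.56653164 -0.26995452  0.056     ] [ 0.52242465 -0.19477484  0.042     ]
chip local [-0.0267 -0.0121]
chip local [-0.0177  0.0394]
chip local [0.0158 0.0328]
chip local [ 0.0184 -0.0127]
sweep [0.53597305 0.18245213]
sweep [0.51533717 0.31890051]
at [ 0.22   -0.5847  0.1905] yaw 20.62 t 0.15 dp [ 2.1309 -1.8877  0.004 ] spin 0.0896
```

Emit:
{"name": "carry_out", "arguments": {"deltas": [{"hand":70,"dp":[1,-0.88,0],"spin":0.09},{"hand":70,"dp":[1,-0.88,0],"spin":0.09},{"hand":70,"dp":[1,-0.88,0],"spin":0.09},{"hand":70,"dp":[1,-0.88,0],"spin":0.09},{"hand":70,"dp":[1,-0.88,0],"spin":0.09},{"hand":70,"dp":[1,-0.88,0],"spin":0.09},{"hand":70,"dp":[1,-0.88,0],"spin":0.09},{"hand":70,"dp":[1,-0.88,0],"spin":0.09}], "force": 25}}

```text
time: 0.95
ee_pos: [0.3791, -0.2866, 0.1914]
eef_rot: [0.999, 0.042, 0.0, -0.0]
ft_force: [0.3, -0.0, -0.7]
width: 0.0703
grip_force: 0.0
```

```bash
python3 -c "
from h import *
plan([.5524,.0446,.13],4)"
```

```text
at [ 0.3791 -0.2866  0.1914] yaw 4.84 t 0.95 dp [ 0.8023 -1.2613  0.2466] spin 0.0047
```

Emit:
{"name": "carry_out", "arguments": {"deltas": [{"hand":70,"dp":[0.65,-1,0],"spin":0.005},{"hand":70,"dp":[0.65,-1,0],"spin":0.005},{"hand":70,"dp":[0.65,-1,0],"spin":0.005},{"hand":70,"dp":[0.65,-1,0],"spin":0.005},{"hand":70,"dp":[0.65,-1,0],"spin":0.005},{"hand":70,"dp":[0.65,-1,0],"spin":0.005},{"hand":70,"dp":[0.65,-1,0],"spin":0.005},{"hand":70,"dp":[0.65,-1,0],"spin":0.005}]}}

```text
time: 1.75
ee_pos: [0.5195, -0.0291, 0.1907]
eef_rot: [1.0, 0.031, -0.0, -0.0]
ft_force: [-0.1, -0.4, -0.2]
width: 0.0698
grip_force: 0.0
```

```bash
python3 -c "
from h import *
save(camera('wrist'),'w1.png')
plan([.5524,.0446,.13],4)"
```

```text
at [ 0.5191 -0.0305  0.1907] yaw 3.47 t 1.8 dp [ 0.1512 -0.2919  0.2426] spin -0.003
```

View pics/w1.png

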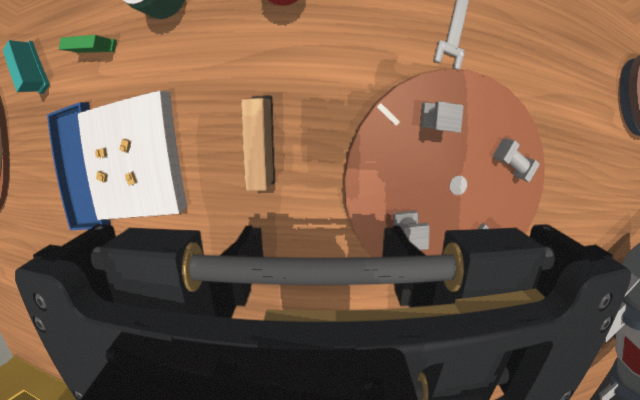

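The wrist view shows the scraper's top face at about (243–268, 97–190), the plate with its chips at (115,160), and the tipped pillar at (517,160). I'll check these against the top-camera fixes.

```bash
python3 -c "
from h import *
P=np.array([at('wrist',u,v,.062)[:2] for u,v in [(243,99),(265,97),(267,190),(246,190)]]);print(P.round(4),P.mean(0))
P=np.array([at('wrist',u,v,.03)[:2] for u,v in [(79,112),(162,91),(181,212),(97,220)]]);print('plate',P.round(4),P.mean(0))
print(at('wrist',516,161,.056),at('wrist',458,185,.042))
print([at('wrist',u,v,.038)[:2].round(4) for u,v in [(101,153),(125,146),(102,177),(131,179)]])
"
```

```text
[[0.6043 0.0575]
 [0.6068 0.034 ]
 [0.5072 0.0286]
 [0.5059 0.0522]] [0.55606156 0.04309086]
plate [[0.5984 0.3208]
 [0.6175 0.173 ]
 [0.4628 0.1495]
 [0.4379 0.3017]] [0.52913306 0.23628529]
[ 0.56151556 -0.26768932  0.056     ] [ 0.52231713 -0.19591086  0.042     ]
[array([0.5399, 0.271 ]), array([0.5492, 0.2267]), array([0.5064, 0.2727]), array([0.5055, 0.2199])]
```

Emit:
{"name": "carry_out", "arguments": {"deltas": [{"hand":70,"dp":[0.157,-0.289,0.2],"spin":0},{"hand":70,"dp":[0.157,-0.289,0.2],"spin":0},{"hand":70,"dp":[0.157,-0.289,0.2],"spin":0},{"hand":70,"dp":[0.157,-0.289,0.4],"spin":0},{"hand":70,"dp":[0.157,-0.289,0.55],"spin":0},{"hand":70,"dp":[0.157,-0.289,0.65],"spin":0},{"hand":70,"dp":[0.157,-0.289,0.65],"spin":0},{"hand":10,"dp":[0.157,-0.289,0.65],"spin":0},{"hand":10,"dp":[0.157,-0.289,0.65],"spin":0},{"hand":10,"dp":[0.157,-0.289,0.65],"spin":0},{"hand":10,"dp":[0.157,-0.289,0.65],"spin":0},{"hand":10,"dp":[0.157,-0.289,0.65],"spin":0},{"hand":10,"dp":[0.157,-0.289,0.65],"spin":0},{"hand":10,"dp":[0.157,-0.289,0.65],"spin":0}], "force": 35}}

```text
time: 3.2
ee_pos: [0.5542, 0.0453, 0.0288]
eef_rot: [1.0, 0.031, 0.0, 0.0]
ft_force: [0.3, -0.3, 1.6]
width: 0.0227
grip_force: 35.1
```

```bash
python3 -c "
from h import *
plan([.537,.179,.15],8.6)
s=read_state();print(s['width'],s['grip_force'],s['ft_force'])"
```

```text
at [0.5542 0.0453 0.0288] yaw 3.52 t 3.2 dp [-0.0357 -0.538  -0.485 ] spin -0.0282
0.022665426035669404 35.063921213150024 [ 0.31912949 -0.26358807  1.55941011]
```

Emit:
{"name": "carry_out", "arguments": {"deltas": [{"hand":10,"dp":[0,0,-0.2],"spin":0},{"hand":10,"dp":[0,0,-0.36],"spin":0},{"hand":10,"dp":[-0.03,-0.2,-0.36],"spin":-0.028},{"hand":10,"dp":[-0.036,-0.4,-0.36],"spin":-0.028},{"hand":10,"dp":[-0.036,-0.54,-0.36],"spin":-0.028},{"hand":10,"dp":[-0.036,-0.54,-0.36],"spin":-0.028},{"hand":10,"dp":[-0.036,-0.54,-0.25],"spin":-0.028},{"hand":10,"dp":[-0.036,-0.54,-0.17],"spin":-0.028},{"hand":10,"dp":[-0.036,-0.54,-0.15],"spin":-0.028},{"hand":10,"dp":[-0.036,-0.54,-0.135],"spin":-0.028},{"hand":10,"dp":[-0.036,-0.54,-0.128],"spin":-0.028},{"hand":10,"dp":[-0.036,-0.54,-0.128],"spin":-0.028}]}}

```text
time: 4.4
ee_pos: [0.5373, 0.1795, 0.0613]
eef_rot: [0.997, 0.075, 0.0, -0.0]
ft_force: [-0.7, -0.4, -2.4]
width: 0.0225
grip_force: 35.0
```

```bash
python3 -c "
from h import *
plan([.5155,.319,.0595],8.6)
im=camera('wrist');save(im,'w2.png')
s=read_state();print(s['width'],s['grip_force'],s['ft_force'])"
```

```text
at [0.5373 0.1795 0.0613] yaw 8.55 t 4.4 dp [-0.0034 -0.5649  0.0072] spin -0.0003
0.02277610696471434 34.981507658958435 [-0.11621534  0.0605414  -1.46645487]
```

View pics/w2.png

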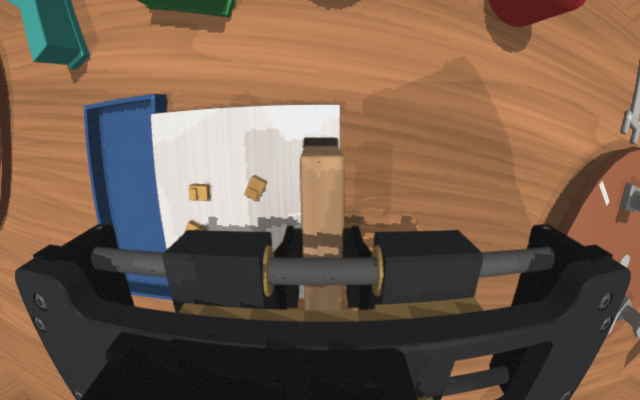

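The scraper's foot is on the plate behind all the chips, with chips visible at (200,192), (256,187) and (195,226). Now I'll sweep.

Emit:
{"name": "carry_out", "arguments": {"deltas": [{"hand":10,"dp":[0,0,0.009],"spin":0},{"hand":10,"dp":[0,-0.04,0.009],"spin":0},{"hand":10,"dp":[0,-0.08,0.009],"spin":0},{"hand":10,"dp":[0,-0.12,0.009],"spin":0},{"hand":10,"dp":[0,-0.16,0.009],"spin":0},{"hand":10,"dp":[0,-0.2,0.009],"spin":0},{"hand":10,"dp":[-0.003,-0.24,0.009],"spin":0},{"hand":10,"dp":[-0.003,-0.28,0.009],"spin":0},{"hand":10,"dp":[-0.003,-0.32,0.009],"spin":0},{"hand":10,"dp":[-0.003,-0.36,0.009],"spin":0},{"hand":10,"dp":[-0.003,-0.4,0.009],"spin":0},{"hand":10,"dp":[-0.003,-0.44,0.009],"spin":0},{"hand":10,"dp":[-0.003,-0.48,0.009],"spin":0},{"hand":10,"dp":[-0.003,-0.52,0.009],"spin":0},{"hand":10,"dp":[-0.003,-0.56,0.009],"spin":0},{"hand":10,"dp":[-0.003,-0.58,0.007],"spin":0},{"hand":10,"dp":[-0.003,-0.58,-0.1],"spin":0},{"hand":10,"dp":[-0.003,-0.58,-0.3],"spin":0},{"hand":10,"dp":[-0.003,-0.4,-0.4],"spin":0},{"hand":10,"dp":[-0.003,-0.2,-0.4],"spin":0}]}}

```text
time: 6.45
ee_pos: [0.5292, 0.2333, 0.1645]
eef_rot: [0.997, 0.077, 0.003, -0.002]
ft_force: [1.8, -0.6, -2.4]
width: 0.0229
grip_force: 35.0
```

```bash
python3 -c "
from h import *
plan([.554,.045,.0288],4)
im=camera('wrist');im2=camera('top')
save(np.vstack([im[60:260],cv2.resize(im2[140:240,160:320],(640,400),interpolation=cv2.INTER_CUBIC)]),'w3.png')
s=read_state();print(s['width'],s['grip_force'],s['ft_force'])"
```

```text
at [0.5292 0.2333 0.1645] yaw 8.86 t 6.45 dp [-0.0209  0.7611  0.54  ] spin 0.027
0.02249076111294147 34.98307406902313 [ 0.66090292 -0.01602086 -1.61196093]
```

View pics/w3.png

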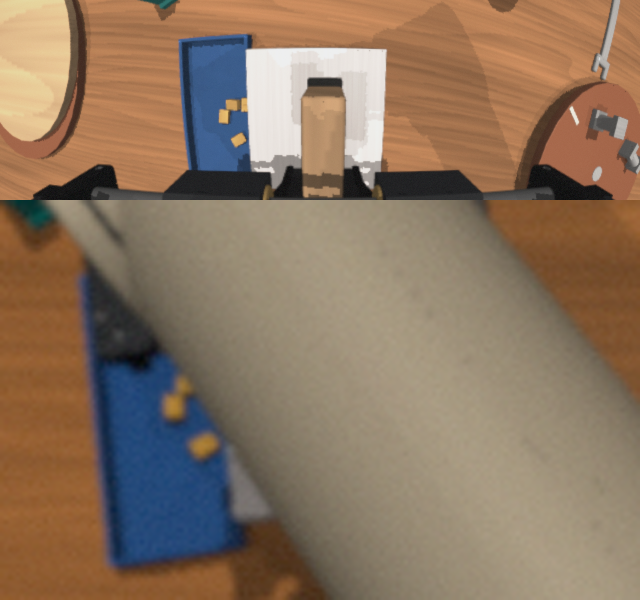

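All four chips appear to be in the pan, at (224,117), (232,105), (245,104) and (238,140); the plate edge partly hides the one at (245,104). Now I'll return the scraper.

Emit:
{"name": "carry_out", "arguments": {"deltas": [{"hand":10,"dp":[-0.02,0.2,0],"spin":0.027},{"hand":10,"dp":[-0.02,0.4,0],"spin":0.027},{"hand":10,"dp":[-0.02,0.6,0],"spin":0.027},{"hand":10,"dp":[-0.02,0.75,0.1],"spin":0.027},{"hand":10,"dp":[-0.02,0.75,0.3],"spin":0.027},{"hand":10,"dp":[-0.02,0.75,0.46],"spin":0.027},{"hand":10,"dp":[-0.02,0.75,0.46],"spin":0.027},{"hand":10,"dp":[-0.02,0.75,0.46],"spin":0.027}]}}

```text
time: 7.35
ee_pos: [0.5513, 0.0448, 0.0461]
eef_rot: [0.999, 0.033, -0.0, -0.0]
ft_force: [0.7, -0.4, -0.9]
width: 0.0225
grip_force: 35.0
```

```bash
python3 -c "
from h import *
plan([.554,.045,.0288],4)"
```

```text
at [0.5513 0.0448 0.0461] yaw 3.75 t 7.35 dp [ 0.0108 -0.      0.0692] spin -0.0014
```

Emit:
{"name": "carry_out", "arguments": {"deltas": [{"hand":10,"dp":[0,0,0.04],"spin":0},{"hand":10,"dp":[0,0,0.06],"spin":0},{"hand":10,"dp":[0,0,0.068],"spin":0},{"hand":10,"dp":[0,0,0.068],"spin":0},{"hand":40,"dp":[0,0,0.068],"spin":0},{"hand":60,"dp":[0,0,0.068],"spin":0},{"hand":60,"dp":[0,0,0.068],"spin":0},{"hand":60,"dp":[0,0,0.068],"spin":0},{"hand":60,"dp":[0,0,0.068],"spin":0},{"hand":60,"dp":[0,0,-0.1],"spin":0},{"hand":60,"dp":[0,0,-0.3],"spin":0},{"hand":60,"dp":[0,0,-0.5],"spin":0},{"hand":60,"dp":[-0.1,0.3,-0.6],"spin":0},{"hand":60,"dp":[-0.2,0.6,-0.6],"spin":0},{"hand":60,"dp":[-0.3,0.8,-0.6],"spin":0},{"hand":60,"dp":[-0.3,0.8,-0.6],"spin":0},{"hand":60,"dp":[-0.3,0.8,-0.6],"spin":0}]}}

```text
time: 9.05
ee_pos: [0.4873, -0.1663, 0.1959]
eef_rot: [1.0, 0.029, -0.0, 0.001]
ft_force: [0.6, -0.8, -0.4]
width: 0.0599
grip_force: 0.0
```

```bash
python3 -c "
from h import *
s=read_state();print(s['time'],s['ee_pos'])
save(camera('wrist'),'w4.png')
im=camera('top')
save(cv2.resize(im[140:250,175:475],None,fx=2.66,fy=2.66,interpolation=cv2.INTER_CUBIC),'t4.png')"
```

```text
9.05 [ 0.4873257  -0.16634841  0.19588038]
```

View pics/w4.png

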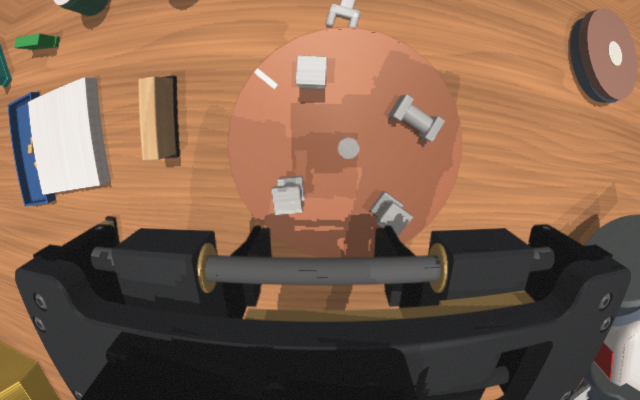

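The scraper stands on the bench at (158,118) and the plate is clear, with brass showing only in the pan at (32,148). The tipped pillar is at about (418,119). I'll measure it by mask.

```bash
cat >> h.py <<'E'
def tip(im,win):
    a,b,c,d=win;h=cv2.cvtColor(im,cv2.COLOR_RGB2HSV);m=np.zeros(h.shape[:2],np.uint8)
    m[b:d,a:c]=(h[b:d,a:c,1]<60)*255
    c=max(cv2.findContours(m,cv2.RETR_EXTERNAL,cv2.CHAIN_APPROX_NONE)[0],key=cv2.contourArea)
    box=cv2.boxPoints(cv2.minAreaRect(c));P=np.array([at('wrist',u,v,.058)[:2] for u,v in box])
    for e in np.diff(P,axis=0)[:2]: print(np.hypot(*e).round(4),np.degrees(np.arctan2(e[1],e[0])).round(1))
    print(box.mean(0),P.mean(0).round(4));return P.mean(0)
E
python3 -c "
from h import *
im=camera('wrist');p=tip(im,(380,85,460,150))
print(at('wrist',418,118,.056),at('wrist',348,148,.042))
e=at('wrist',432,127,.06)-at('wrist',404,107,.06);print('axis',e,np.degrees(np.arctan2(e[1],e[0])))
plan([*p,.14],60)"
```

```text
0.031 -29.7
0.0593 -116.0
[419.06635 118.90219] [ 0.5657 -0.2639]
[ 0.56657457 -0.26240347  0.056     ] [ 0.5252158  -0.18852978  0.042     ]
axis [-0.0182329  -0.03429635  0.        ] -117.99636550742277
at [ 0.4892 -0.1614  0.1957] yaw 3.56 t 9.2 dp [0.2802 0.4283 0.2229] spin -0.3136
```

Emit:
{"name": "carry_out", "arguments": {"deltas": [{"hand":60,"dp":[0.12,0.69,0.1],"spin":-0.33},{"hand":60,"dp":[0.12,0.69,0.1],"spin":-0.33},{"hand":60,"dp":[0.12,0.69,0.1],"spin":-0.33},{"hand":60,"dp":[0.12,0.69,0.1],"spin":-0.33},{"hand":60,"dp":[0.12,0.69,0.1],"spin":-0.33},{"hand":60,"dp":[0.12,0.69,0.1],"spin":-0.33},{"hand":60,"dp":[0.12,0.69,0.1],"spin":-0.33},{"hand":60,"dp":[0.12,0.69,0.1],"spin":-0.33},{"hand":60,"dp":[0.12,0.69,0.1],"spin":-0.33},{"hand":60,"dp":[0.12,0.69,0.1],"spin":-0.33}]}}

```text
time: 10.2
ee_pos: [0.531, -0.33, 0.1707]
eef_rot: [0.853, 0.522, 0.0, -0.0]
ft_force: [0.7, -0.3, -0.1]
width: 0.0603
grip_force: 0.0
```

```bash
python3 -c "
from h import *
plan([.5655,-.2645,.1],62.5)
im=camera('wrist');save(im,'w5.png')"
```

```text
at [ 0.531  -0.33    0.1707] yaw 62.97 t 10.2 dp [0.2961 0.0038 0.2827] spin 0.0026
```

View pics/w5.png

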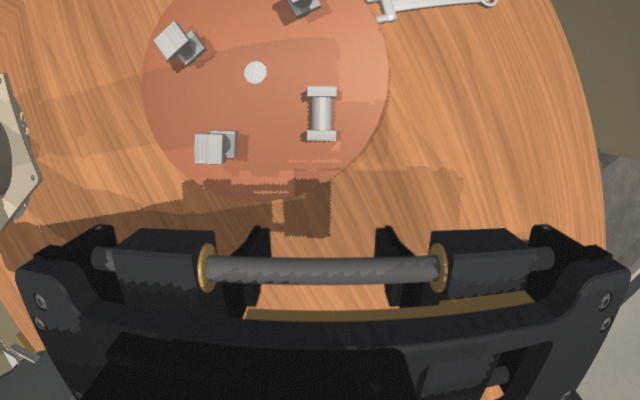

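The pillar is at (322,113). It lies along the image's vertical, so it is aligned with the tool's x axis, and it is centred laterally.

```bash
python3 -c "
from h import *
im=camera('wrist');p=tip(im,(295,78,350,150))
plan([*p,.046],62.9)
q=(at('wrist',322,97,.058)+at('wrist',322,129,.058))/2;print(at('wrist',322,97,.056)-at('wrist',322,129,.056));plan([q[0],q[1],.046],62.9)"
```

```text
0.0282 -27.0
0.0536 -116.8
[321.5 113. ] [ 0.5642 -0.2656]
at [ 0.5308 -0.3304  0.1707] yaw 63.02 t 10.3 dp [0.2914 0.0016 0.4987] spin 0.0006
[0.0144871  0.02843352 0.        ]
at [ 0.5308 -0.3304  0.1707] yaw 63.02 t 10.3 dp [0.2912 0.0035 0.4987] spin 0.0006
```

Emit:
{"name": "carry_out", "arguments": {"deltas": [{"hand":45,"dp":[0.15,0.002,0],"spin":0},{"hand":45,"dp":[0.291,0.002,0.05],"spin":0},{"hand":45,"dp":[0.291,0.002,0.15],"spin":0},{"hand":45,"dp":[0.291,0.002,0.25],"spin":0},{"hand":45,"dp":[0.291,0.002,0.35],"spin":0},{"hand":45,"dp":[0.291,0.002,0.43],"spin":0},{"hand":45,"dp":[0.291,0.002,0.48],"spin":0},{"hand":45,"dp":[0.291,0.002,0.497],"spin":0},{"hand":45,"dp":[0.291,0.002,0.497],"spin":0},{"hand":35,"dp":[0.291,0.002,0.497],"spin":0},{"hand":30,"dp":[0.291,0.002,0.497],"spin":0},{"hand":26,"dp":[0.291,0.002,0.497],"spin":0},{"hand":23,"dp":[0.291,0.002,0.497],"spin":0},{"hand":21,"dp":[0.291,0.002,0.497],"spin":0},{"hand":19,"dp":[0.291,0.002,0.497],"spin":0},{"hand":12,"dp":[0.291,0.002,0.497],"spin":0},{"hand":12,"dp":[0.291,0.002,0.497],"spin":0},{"hand":12,"dp":[0.291,0.002,0.497],"spin":0}], "force": 25}}

```text
time: 12.1
ee_pos: [0.5639, -0.2661, 0.0464]
eef_rot: [0.852, 0.523, -0.0, 0.0]
ft_force: [-0.1, 0.0, 0.8]
width: 0.0127
grip_force: 0.0
```

```bash
python3 -c "
from h import *
plan([.5655,-.2645,.2],62.5)"
```

```text
at [ 0.5639 -0.2661  0.0464] yaw 63.1 t 12.1 dp [ 0.0085  0.0028 -0.6145] spin 0.0033
```

The fingers closed to 12.7 mm, less than the 20 mm waist, with no grip force. I'll look.

```bash
python3 -c "
from h import *
a=camera('wrist');b=camera('scene')
c=cv2.resize(b[190:300,180:310],(640,540),interpolation=cv2.INTER_CUBIC)
save(c[:,:],'s6.png')
save(a,'w6.png')
s=read_state();print(s['width'],s['grip_force'])"
```

```text
0.012109391877737392 0.0
```

View pics/s6.png

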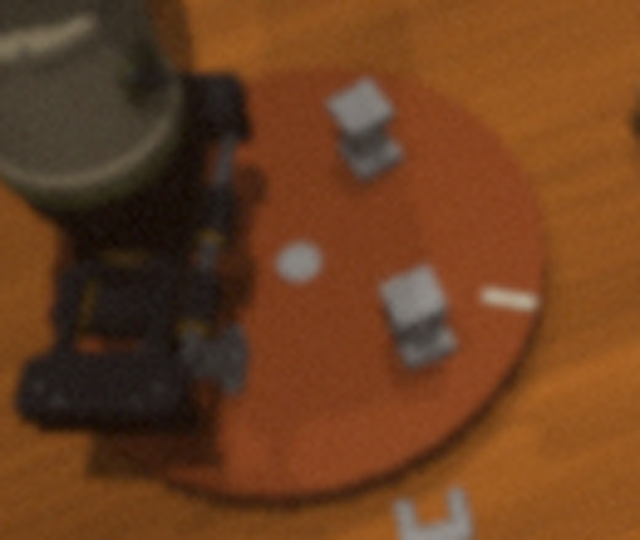

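```bash
python3 -c "
from h import *
im=cv2.imread('pics/w6.png')[:,:,::-1].copy();h=cv2.cvtColor(im,cv2.COLOR_RGB2HSV)
m=((h[:,:,1]<60)&(h[:,:,2]>90)).astype(np.uint8)
n,l,st,ce=cv2.connectedComponentsWithStats(m)
for i in range(1,n):
  if st[i,4]>60: print(st[i],ce[i].round(0))
c=get_calibration('wrist');M=np.linalg.inv(c['mount'])
for q in [(0,0,-.01),(.026,.0,-.01),(-.026,0,-.01),(.026,.014,-.02),(.026,-.014,-.02),(.016,.0,-.02)]:
  p=M[:3,:3]@q+M[:3,3];r=np.hypot(p[0],p[1]);th=np.arctan2(r,p[2]);print(q,(c['cx']+c['fx']*th*p[0]/r).round(),(c['cy']+c['fx']*th*p[1]/r).round())
S=im[150:270:6,270:380:5];
hs=h[150:270:6,270:380:5]
for r in hs: print(''.join('#' if x[1]<60 and x[2]>90 else ('.' if x[2]<70 else 'o') for x in r))
"
```

```text
[ 243    0   76   56 2674] [279.  21.]
[ 387   12  178   55 3862] [472.  35.]
[273  33  47  34 549] [297.  50.]
[  61   89   86   64 2842] [ 99. 117.]
[202 139  33  36 927] [218. 157.]
[ 297  185   48   72 2318] [321. 214.]
[162 237  25  16 234] [173. 245.]
[ 106  256   75   53 2168] [150. 278.]
[465 257  49  21 766] [488. 266.]
[ 286  263   74   22 1296] [321. 273.]
[ 601  314   39   86 1362] [629. 369.]
(0, 0, -0.01) 321.0 230.0
(0.026, 0.0, -0.01) 321.0 191.0
(-0.026, 0, -0.01) 321.0 266.0
(0.026, 0.014, -0.02) 345.0 195.0
(0.026, -0.014, -0.02) 297.0 195.0
(0.016, 0.0, -0.02) 321.0 211.0
oooooooooooooooooooooo
oooooooooooooooooooooo
oooooooooooooooooooooo
oooooooooooooooooooooo
oooooooooooooooooooooo
oooooooooooooooooooooo
oooooo#########ooooooo
oooooo#########ooooooo
oooooo#########ooooooo
oooooo#########ooooooo
oooooo#########ooooooo
oooooooo######oooooooo
oooooooo######oooooooo
ooooo....####.o.oooooo
....o....####....o....
....o....####....o....
...o.....####.....o...
...o.....####.....o...
...o..............o...
..ooo#############o...
```

The pillar sits between the fingers exactly where predicted, since its end block matches the projection, but nothing is being gripped yet. I'll close further.

Emit:
{"name": "carry_out", "arguments": {"deltas": [{"hand":8,"dp":[0,0,0],"spin":0},{"hand":4,"dp":[0,0,0],"spin":0},{"hand":0,"dp":[0,0,0],"spin":0},{"hand":0,"dp":[0,0,0],"spin":0},{"hand":0,"dp":[0,0,0],"spin":0}]}}

```text
time: 12.7
ee_pos: [0.5639, -0.2661, 0.0464]
eef_rot: [0.852, 0.523, 0.0, 0.0]
ft_force: [1.0, 0.2, -0.6]
width: 0.0004
grip_force: 0.0
```

```bash
python3 -c "
from h import *
im=camera('wrist');save(im,'w7.png');h=cv2.cvtColor(im,cv2.COLOR_RGB2HSV)
for y in range(176,300,4): print(y,''.join('#' if x[1]<60 and x[2]>90 else ('.' if x[2]<70 else 'o') for x in h[y,240:404:3]))
s=read_state();print(s['ee_pos'],s['width'],s['grip_force'],s['ft_force'],s['joint_torque'])
b=camera('scene');hh=cv2.cvtColor(b,cv2.COLOR_RGB2HSV)
for y in range(235,280,2): print(y,''.join('#' if x[1]<70 and x[2]>80 else ('.' if x[2]<60 else 'o') for x in hh[y,190:260]))
"
```

```text
176 ooooooooooooooooooooooooooooooooooooooooooooooooooooooo
180 ooooooooooooooooooooooooooooooooooooooooooooooooooooooo
184 ooooooooooooooooooooooooooooooooooooooooooooooooooooooo
188 oooooooooooooooooooo##############ooooooooooooooooooooo
192 oooooooooooooooooooo###############oooooooooooooooooooo
196 ooooooooooooooooooo################oooooooooooooooooooo
200 oooooooooooooooooooo################ooooooooooooooooooo
204 ooooooooooooooooooo################oooooooooooooooooooo
208 ooooooooooooooooooo################oooooooooooooooooooo
212 ooooooooooooooooooooooo##########oooooooooooooooooooooo
216 ooooooooooooooooooooooo##########oooooooooooooooooooooo
220 oooooooooooooooooooooo###########oooooooooooooooooooooo
224 oooooooooooooooooooooo#o########ooooooooooooooooooooooo
228 oooooooooooooooooooooo...........oooooooooooooooooooooo
232 ..................................ooooo................
236 .......................................................
240 .......................................................
244 .......................................................
248 ................
[... 2001 characters left out ...]
ooooooooooooooooooooooooo
263 ...................................ooooooooooooooooooooooooooooooooooo
265 ................................o.oooooooooooooooooooooooooooooooooooo
267 ...............................ooo.ooooooooooooooooooooooooooooooooooo
269 ...............................oo..ooooooooooooooooooooooooooooooooooo
271 ...............................ooooooooooooooooooooooooooooooooooooooo
273 .................................ooooooooooooooooooooooooooooooooooooo
275 .................................ooooooooooooooooooooooooooooooooooooo
277 ................................oooooooooooooooooooooooooooooooooooooo
279 oooooooooo.......................ooooooooooooooooooooooooooooooooooooo
```

```bash
python3 -c "
from h import *
c=get_calibration('wrist');M=np.linalg.inv(c['mount'])
for q in [(.0095,.0,0),(.0095,0,-.01),(.0095,0,-.02),(.0095,0,-.03),(.0095,0,-.04),(.0095,.03,0),(.0095,.03,-.02),(.0095,.03,-.04),(.0095,.045,0),(.0095,.045,-.03)]:
  p=M[:3,:3]@q+M[:3,3];r=np.hypot(p[0],p[1]);th=np.arctan2(r,p[2]);print(q,(c['cx']+c['fx']*th*p[0]/r).round(),(c['cy']+c['fx']*th*p[1]/r).round())
im=cv2.imread('pics/w5.png')[:,:,::-1].copy();h=cv2.cvtColor(im,cv2.COLOR_RGB2HSV)
for y in range(200,300,4): print(y,''.join('.' if x[2]<70 else 'o' for x in h[y,360:440:2]))
s=cv2.imread('pics/w2.png');a=cv2.imread('pics/w7.png')
save(np.hstack([im[170:320,220:420],s[170:320,220:420,::-1],a[170:320,220:420,::-1]]).repeat(1,0),'cmp.png')
x=cv2.imread('pics/cmp.png');cv2.imwrite('pics/cmp.png',cv2.resize(x,(800,200)))
"
```

```text
(0.0095, 0.0, 0) 321.0 211.0
(0.0095, 0, -0.01) 321.0 216.0
(0.0095, 0, -0.02) 321.0 222.0
(0.0095, 0, -0.03) 321.0 228.0
(0.0095, 0, -0.04) 320.0 234.0
(0.0095, 0.03, 0) 366.0 211.0
(0.0095, 0.03, -0.02) 370.0 221.0
(0.0095, 0.03, -0.04) 376.0 234.0
(0.0095, 0.045, 0) 388.0 211.0
(0.0095, 0.045, -0.03) 398.0 227.0
200 oooooooooooooooooooooooooooooooooooooooo
204 oooooooooooooooooooooooooooooooooooooooo
208 oooooooooooooooooooooooooooooooooooooooo
212 oooooooooooooooooooooooooooooooooooooooo
216 oooooooooooooooooooooooooooooooooooooooo
220 oooooooooooooooooooooooooooooooooooooooo
224 oooooooooooooooooooooooooooooooooooooooo
228 oooooooooooo....oooooooooooooooooooooooo
232 oooooooo.........ooooooooooooooooooo....
236 oooooooo...........ooooooooooooooooo....
240 oooooooo............oooooooooooooooo....
244 oooooooo..............ooooooooooooo..ooo
248 oooooooo................ooooooooooo.oooo
252 oooooooo..................oooooooooooooo
256 oooooooo....................oooooo.....o
260 oo.oooo.oooooooooooooooooooooooooooooo..
264 ooooooooooooooooooooooooooooooooooooo...
268 oooooooooooooooooooooooooooooooooooooo..
272 ooooooooooooooooooooooooooooooooooooooo.
276 oooooooooooooooooooooooooooooooooooooooo
280 ooooooooooooooooooooooooooooooooooooo..o
284 ooooooooooooo.......................oooo
288 ooooooooooooo.......................oooo
292 ooooooooooooo..........................o
296 oooooooooooooo..........................
```

View pics/cmp.png

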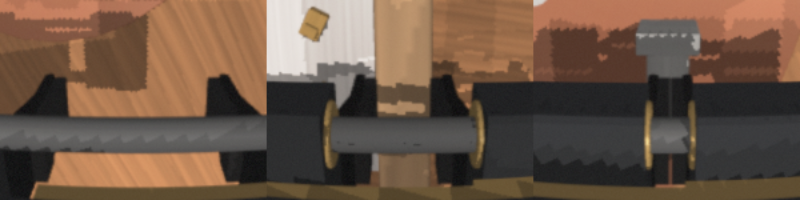

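The comparison shows the fingertips ending about 25 mm above the reported TCP: their front edge is at row 226, where the projection puts TCP height at row 211. So the fingers closed above the waist, and the pillar has not moved. I'll lift, turn 90° and grip it lengthwise on its flat ends, lowering gradually under force watch.

Emit:
{"name": "carry_out", "arguments": {"deltas": [{"hand":0,"dp":[0,0,-0.15],"spin":0},{"hand":0,"dp":[0,0,-0.3],"spin":0},{"hand":85,"dp":[0,0,-0.4],"spin":0.1},{"hand":85,"dp":[0,0,-0.4],"spin":0.2},{"hand":85,"dp":[0,0,-0.4],"spin":0.5},{"hand":85,"dp":[0,0,-0.4],"spin":0.5},{"hand":85,"dp":[0,0,-0.4],"spin":0.5},{"hand":85,"dp":[0,0,-0.4],"spin":0.5},{"hand":85,"dp":[0,0,-0.4],"spin":0.5},{"hand":85,"dp":[0,0,-0.4],"spin":0.5},{"hand":85,"dp":[0,0,-0.4],"spin":0.5},{"hand":85,"dp":[0,0,-0.4],"spin":0.5},{"hand":85,"dp":[0,0,-0.4],"spin":0.5},{"hand":85,"dp":[0,0,-0.4],"spin":0.5},{"hand":85,"dp":[-0.3,0,-0.4],"spin":0.5},{"hand":85,"dp":[-0.3,0.3,-0.4],"spin":0.5},{"hand":85,"dp":[-0.3,0.3,-0.4],"spin":0.5},{"hand":85,"dp":[-0.3,0.3,-0.4],"spin":0.5}]}}

```text
time: 14.6
ee_pos: [0.5974, -0.3697, 0.1448]
eef_rot: [0.973, -0.233, -0.0, 0.0]
ft_force: [-1.3, -0.2, -0.0]
width: 0.0849
grip_force: 0.0
```

```bash
python3 -c "
from h import *
im=camera('wrist');save(im,'w8.png');h=cv2.cvtColor(im,cv2.COLOR_RGB2HSV)
c=get_calibration('wrist');s=read_state();Q=Ro.from_quat(s['eef_rot']).as_matrix();M=np.linalg.inv(c['mount'])
p=M[:3,:3]@(Q.T@(np.array([.564,-.266,.058])-s['ee_pos']))+M[:3,3];r=np.hypot(p[0],p[1]);th=np.arctan2(r,p[2]);print('expected px',c['cx']+c['fx']*th*p[0]/r,c['cy']+c['fx']*th*p[1]/r)
n,l,st,ce=cv2.connectedComponentsWithStats(((h[:,:,1]<60)&(h[:,:,2]>80)).astype(np.uint8))
for i in range(1,n):
  if st[i,4]>200: print(st[i],ce[i].round(0))
plan([.564,-.266,.06],-26.9);print(s['width'],s['joint_positions'])
"
```

```text
expected px 249.62669976088756 262.65356995049785
[   0    0  105  124 5816] [32. 40.]
[ 112   63   58  140 1991] [138. 134.]
[ 168  258  310   27 6087] [326. 271.]
[599 315  41  36 662] [626. 336.]
[616 351  23  25 297] [628. 364.]
at [ 0.597  -0.3678  0.1452] yaw -26.84 t 14.65 dp [-0.3014 -0.3036  0.3412] spin 0.0003
0.08520565976523546 [ 0.6391173   0.53669651 -0.2276274   1.27884464  0.11848815  1.34007578
 -1.62394608]
```

Emit:
{"name": "carry_out", "arguments": {"deltas": [{"hand":85,"dp":[-0.62,-0.304,-0.1],"spin":0},{"hand":85,"dp":[-0.62,-0.304,-0.1],"spin":0},{"hand":85,"dp":[-0.62,-0.304,-0.1],"spin":0},{"hand":85,"dp":[-0.62,-0.304,-0.1],"spin":0},{"hand":85,"dp":[-0.62,-0.304,-0.1],"spin":0},{"hand":85,"dp":[-0.62,-0.304,-0.1],"spin":0}]}}

```text
time: 15.25
ee_pos: [0.4928, -0.2287, 0.1721]
eef_rot: [0.973, -0.232, 0.001, 0.0]
ft_force: [-0.5, 0.4, 0.3]
width: 0.085
grip_force: 0.0
```

```bash
python3 -c "
from h import *
im=camera('wrist');save(im,'w9.png')
p=tip(im,(260,70,390,175))
plan([*p,.06],-27)
h=cv2.cvtColor(im,cv2.COLOR_RGB2HSV)
for y in range(70,200,5): print(y,''.join('#' if x[1]<60 and x[2]>80 else ('.' if x[2]<70 else 'o') for x in h[y,240:404:3]))
"
```

```text
0.0539 -116.8
0.0289 153.5
[323.5 106.5] [ 0.5644 -0.2664]
at [ 0.493  -0.2293  0.1717] yaw -26.86 t 15.3 dp [0.3214 0.0032 0.4471] spin 0.0008
70 ooooooooooooooooooooooooooooooooooooooooooooooooooooooo
75 ooooooooooooooooooooooooooooooooooooooooooooooooooooooo
80 ooooooooooooooooooooooooooooooooooooooooooooooooooooooo
85 ooooooooooooooooooooooooooooooooooooooooooooooooooooooo
90 ooooooooooooooooooooooooooooooooooooooooooooooooooooooo
95 ooooooooooooooooooo####ooooooooooo###oooooooooooooooooo
100 ooooooooooooooooooo###################ooooooooooooooooo
105 ooooooooooooooooooo##################oooooooooooooooooo
110 ooooooooooooooooooo##################oooooooooooooooooo
115 ooooooooooooooooooo##################oooooooooooooooooo
120 ooooooooooooooooooo####oooooooooo####oooooooooooooooooo
125 ooooooooooooooooooooooooooooooooooooooooooooooooooooooo
130 ooooooooooooooooooooooooooooooooooooooooooooooooooooooo
135 ooooooooooooooooooooooooooooooooooooooooooooooooooooooo
140 ooooooooooooooooooooooooooooooooooooooooooooooooooooooo
145 ooooooooooooooooooooooooooooooooooooooooooooooooooooooo
150 ooooooooooooooooooooooooooooooooooooooooooooooooooooooo
155 ooooooooooooooooooooooooooooooooooooooooooooooooooooooo
160 ooooooooooooooooooooooooooooooooooooooooooooooooooooooo
165 ooooooooooo######oooooooooooooooooooooooooooooooooooooo
170 oooooooooo########ooooooooooooooooooooooooooooooooooooo
175 ooooooooooo#######ooooooooooooooooooooooooooooooooooooo
180 oooooooooooo#####oooooooooooooooooooooooooooooooooooooo
185 ooooooooooooooooooooooooooooooooooooooooooooooooooooooo
190 ooooooooooooooooooooooooooooooooooooooooooooooooooooooo
195 ooooooooooooooooooooooooooooooooo#########ooooooooooooo
```

Emit:
{"name": "carry_out", "arguments": {"deltas": [{"hand":85,"dp":[0.2,0.003,0],"spin":0},{"hand":85,"dp":[0.321,0.003,0],"spin":0},{"hand":85,"dp":[0.321,0.003,0.12],"spin":0},{"hand":85,"dp":[0.321,0.003,0.24],"spin":0},{"hand":85,"dp":[0.321,0.003,0.36],"spin":0},{"hand":85,"dp":[0.321,0.003,0.44],"spin":0},{"hand":85,"dp":[0.321,0.003,0.48],"spin":0},{"hand":85,"dp":[0.321,0.003,0.5],"spin":0},{"hand":85,"dp":[0.321,0.003,0.5],"spin":0}]}}

```text
time: 16.2
ee_pos: [0.5644, -0.2663, 0.0463]
eef_rot: [0.973, -0.233, -0.0, -0.0]
ft_force: [-0.1, 0.4, 0.6]
width: 0.0851
grip_force: 0.0
```

Emit:
{"name": "carry_out", "arguments": {"deltas": [{"hand":85,"dp":[0,0,0.006],"spin":0},{"hand":85,"dp":[0,0,0.012],"spin":0},{"hand":85,"dp":[0,0,0.018],"spin":0},{"hand":85,"dp":[0,0,0.018],"spin":0}]}}

```text
time: 16.6
ee_pos: [0.5643, -0.266, 0.0421]
eef_rot: [0.973, -0.233, 0.0, 0.0]
ft_force: [0.7, 0.5, -0.1]
width: 0.085
grip_force: 0.0
```

Emit:
{"name": "carry_out", "arguments": {"deltas": [{"hand":85,"dp":[0,0,0.008],"spin":0},{"hand":85,"dp":[0,0,0.016],"spin":0},{"hand":85,"dp":[0,0,0.016],"spin":0}]}}

```text
time: 16.9
ee_pos: [0.564, -0.2659, 0.0375]
eef_rot: [0.973, -0.233, -0.0, -0.0]
ft_force: [-0.2, -1.1, -0.5]
width: 0.085
grip_force: 0.0
```

Emit:
{"name": "carry_out", "arguments": {"deltas": [{"hand":85,"dp":[0,0,0.008],"spin":0},{"hand":85,"dp":[0,0,0.016],"spin":0},{"hand":85,"dp":[0,0,0.016],"spin":0}]}}

```text
time: 17.2
ee_pos: [0.564, -0.2659, 0.0335]
eef_rot: [0.973, -0.233, -0.0, -0.0]
ft_force: [-0.4, -0.9, -0.2]
width: 0.0852
grip_force: 0.0
```

Emit:
{"name": "carry_out", "arguments": {"deltas": [{"hand":85,"dp":[0,0,0.008],"spin":0},{"hand":85,"dp":[0,0,0.016],"spin":0},{"hand":85,"dp":[0,0,0.016],"spin":0}]}}

```text
time: 17.5
ee_pos: [0.5641, -0.2659, 0.0295]
eef_rot: [0.973, -0.233, -0.0, -0.0]
ft_force: [-0.4, -0.1, -0.1]
width: 0.085
grip_force: 0.0
```

Emit:
{"name": "carry_out", "arguments": {"deltas": [{"hand":85,"dp":[0,0,0.008],"spin":0},{"hand":85,"dp":[0,0,0.016],"spin":0},{"hand":85,"dp":[0,0,0.016],"spin":0}]}}

```text
time: 17.8
ee_pos: [0.564, -0.2659, 0.0255]
eef_rot: [0.973, -0.233, -0.0, -0.0]
ft_force: [-0.2, 0.5, -0.4]
width: 0.0851
grip_force: 0.0
```

Emit:
{"name": "carry_out", "arguments": {"deltas": [{"hand":85,"dp":[0,0,0.006],"spin":0},{"hand":85,"dp":[0,0,0.01],"spin":0},{"hand":85,"dp":[0,0,0.01],"spin":0}]}}

```text
time: 18.1
ee_pos: [0.5642, -0.2659, 0.0233]
eef_rot: [0.973, -0.233, -0.0, 0.0]
ft_force: [0.2, 0.4, 0.6]
width: 0.0846
grip_force: 0.0
```

Emit:
{"name": "carry_out", "arguments": {"deltas": [{"hand":70,"dp":[0,0,0],"spin":0},{"hand":62,"dp":[0,0,0],"spin":0},{"hand":58,"dp":[0,0,0],"spin":0},{"hand":56,"dp":[0,0,0],"spin":0},{"hand":54,"dp":[0,0,0],"spin":0},{"hand":52,"dp":[0,0,0],"spin":0},{"hand":50,"dp":[0,0,0],"spin":0},{"hand":48,"dp":[0,0,0],"spin":0},{"hand":48,"dp":[0,0,0],"spin":0}], "force": 15}}

```text
time: 19.0
ee_pos: [0.5643, -0.2659, 0.0234]
eef_rot: [0.973, -0.233, 0.0, -0.0]
ft_force: [-0.5, 0.1, 0.6]
width: 0.0518
grip_force: 15.0
```

The gripper holds it at 51.8 mm, which matches the pillar's length. I'll firm up the grip and lift slowly.

Emit:
{"name": "carry_out", "arguments": {"deltas": [{"hand":40,"dp":[0,0,0],"spin":0},{"hand":40,"dp":[0,0,0],"spin":0},{"hand":40,"dp":[0,0,0],"spin":0},{"hand":40,"dp":[0,0,-0.02],"spin":0},{"hand":40,"dp":[0,0,-0.05],"spin":0},{"hand":40,"dp":[0,0,-0.1],"spin":0},{"hand":40,"dp":[0,0,-0.17],"spin":0},{"hand":40,"dp":[0,0,-0.26],"spin":0},{"hand":40,"dp":[0,0,-0.36],"spin":0},{"hand":40,"dp":[0,0,-0.46],"spin":0},{"hand":40,"dp":[0,0,-0.55],"spin":0},{"hand":40,"dp":[0,0,-0.6],"spin":0},{"hand":40,"dp":[0,0,-0.6],"spin":0}], "force": 45}}

```text
time: 20.3
ee_pos: [0.5653, -0.2664, 0.1759]
eef_rot: [0.973, -0.233, 0.002, 0.0]
ft_force: [0.0, -0.3, -2.1]
width: 0.0517
grip_force: 45.0
```

```bash
python3 -c "
from h import *
im=camera('wrist');save(im,'w10.png');h=cv2.cvtColor(im,cv2.COLOR_RGB2HSV)
for y in range(180,300,5): print(y,''.join('#' if x[1]<60 and x[2]>80 else ('.' if x[2]<70 else 'o') for x in h[y,240:404:3]))
s=read_state();print(s['width'],s['grip_force'],s['ft_force'])
plan([.528,.232,.19],8.6)
"
```

```text
180 ooooooooooooooooooooooooooooooooooooooooooooooooooooooo
185 ooooooooooooooooooooooooooooooooooooooooooooooooooooooo
190 ooooooooooooooooooooooooooooooooooooooooooooooooooooooo
195 ooooooooooooooooooooooooooooooooooooooooooooooooooooooo
200 ooooooooooooooooooooooooooooooooooooooooooooooooooooooo
205 ooooooooooooooooooooooooooooooooooooooooooooooooooooooo
210 ooooooooooooooooooooooooooooooooooooooooooooooooooooooo
215 ooooooooooooooooooooooooooooooooooooooooooooooooooooooo
220 ooooooooooooo######oooooooooooooooooo######oooooooooooo
225 ooooooooooooo######oooooooooooooooooo######oooo.ooooooo
230 ooooooo.....################################.....oooooo
235 oooooo.....o################################......ooooo
240 ooooo.......################################.......oooo
245 oooo........################################o........oo
250 oo..........################################..........o
255 ............################################...........
260 oooooooooooooooo.o..o.oooo.oooooooooooooooooooooooooooo
265 #######################################################
270 #######################################################
275 #######################################################
280 #######################################################
285 ..........ooooooooooooooooooooooo#########oooo.........
290 ..........ooooooooooooooooooooooo########ooooo.........
295 ..........##oooooooooooooooooooo#########ooooo.........
0.05162949004021751 44.97343897819519 [-0.09912106  1.13013458 -2.0225162 ]
at [ 0.5645 -0.2661  0.174 ] yaw -26.91 t 20.35 dp [-1.0319 -1.7107 -0.0656] spin -0.1973
```

The pillar is held level, and the −2 N reading matches its weight. I'll carry it to the plate.

Emit:
{"name": "carry_out", "arguments": {"deltas": [{"hand":40,"dp":[-0.1,-0.16,-0.05],"spin":-0.03},{"hand":40,"dp":[-0.2,-0.32,-0.05],"spin":-0.06},{"hand":40,"dp":[-0.3,-0.48,-0.05],"spin":-0.1},{"hand":40,"dp":[-0.4,-0.64,-0.05],"spin":-0.14},{"hand":40,"dp":[-0.5,-0.8,-0.05],"spin":-0.18},{"hand":40,"dp":[-0.6,-0.96,-0.05],"spin":-0.197},{"hand":40,"dp":[-0.6,-0.96,-0.05],"spin":-0.197}]}}

```text
time: 21.05
ee_pos: [0.5375, 0.0239, 0.185]
eef_rot: [0.997, 0.081, -0.001, -0.001]
ft_force: [-0.3, -0.1, -0.8]
width: 0.0516
grip_force: 45.0
```

```bash
python3 -c "
from h import *
s=read_state();print(s['width'],s['grip_force'],s['ft_force'])
plan([.528,.232,.06],8.6)
"
```

```text
0.05156632701194356 44.97371792793274 [-0.31003734 -0.09196131 -0.77340678]
at [0.5375 0.0239 0.185 ] yaw 9.24 t 21.05 dp [ 0.0968 -0.826   0.5024] spin 0.0036
```

Emit:
{"name": "carry_out", "arguments": {"deltas": [{"hand":40,"dp":[0.03,-0.18,0],"spin":0},{"hand":40,"dp":[0.05,-0.36,0],"spin":0},{"hand":40,"dp":[0.08,-0.54,0],"spin":0},{"hand":40,"dp":[0.097,-0.7,0],"spin":0},{"hand":40,"dp":[0.097,-0.82,0],"spin":0},{"hand":40,"dp":[0.097,-0.82,0.1],"spin":0},{"hand":40,"dp":[0.097,-0.82,0.25],"spin":0},{"hand":40,"dp":[0.097,-0.82,0.4],"spin":0},{"hand":40,"dp":[0.097,-0.82,0.5],"spin":0},{"hand":40,"dp":[0.097,-0.82,0.56],"spin":0},{"hand":40,"dp":[0.097,-0.82,0.6],"spin":0},{"hand":40,"dp":[0.097,-0.82,0.6],"spin":0},{"hand":40,"dp":[0.097,-0.82,0.6],"spin":0}]}}

```text
time: 22.35
ee_pos: [0.5332, 0.2225, 0.0368]
eef_rot: [0.997, 0.075, 0.001, -0.0]
ft_force: [-0.3, 0.6, -1.3]
width: 0.0517
grip_force: 45.0
```

```bash
python3 -c "
from h import *
s=read_state();print(s['width'],s['grip_force'],s['ft_force'])
plan([.528,.232,.012],8.6)
"
```

```text
0.05168288994159644 44.973496198654175 [-0.29382546  0.61532789 -1.32390504]
at [0.5332 0.2225 0.0368] yaw 8.55 t 22.35 dp [-0.0149 -0.0405  0.0991] spin -0.0003
```

Emit:
{"name": "carry_out", "arguments": {"deltas": [{"hand":40,"dp":[-0.015,-0.05,0.03],"spin":0},{"hand":40,"dp":[-0.015,-0.05,0.06],"spin":0},{"hand":40,"dp":[-0.015,-0.05,0.08],"spin":0},{"hand":40,"dp":[-0.015,-0.05,0.092],"spin":0},{"hand":40,"dp":[-0.015,-0.05,0.096],"spin":0},{"hand":40,"dp":[-0.015,-0.05,0.096],"spin":0}]}}

```text
time: 22.95
ee_pos: [0.5271, 0.2338, 0.0118]
eef_rot: [0.997, 0.074, -0.0, 0.0]
ft_force: [-0.1, 1.0, -1.5]
width: 0.0519
grip_force: 45.0
```

Emit:
{"name": "carry_out", "arguments": {"deltas": [{"hand":40,"dp":[0,0,0.003],"spin":0},{"hand":40,"dp":[0,0,0.005],"spin":0},{"hand":40,"dp":[0,0,0.005],"spin":0}]}}

```text
time: 23.25
ee_pos: [0.5274, 0.234, 0.0114]
eef_rot: [0.997, 0.074, 0.0, 0.0]
ft_force: [-3.1, -1.7, 4.9]
width: 0.0514
grip_force: 45.0
```

It is in contact, with +4.9 N on the tool. Now I'll release and retreat.

Emit:
{"name": "carry_out", "arguments": {"deltas": [{"hand":54,"dp":[0,0,0],"spin":0},{"hand":58,"dp":[0,0,0],"spin":0},{"hand":64,"dp":[0,0,0],"spin":0},{"hand":72,"dp":[0,0,0],"spin":0},{"hand":76,"dp":[0,0,0],"spin":0},{"hand":76,"dp":[0,0,0],"spin":0},{"hand":76,"dp":[0,0,-0.1],"spin":0},{"hand":76,"dp":[0,0,-0.25],"spin":0},{"hand":76,"dp":[0,0,-0.45],"spin":0},{"hand":76,"dp":[0,0,-0.65],"spin":0},{"hand":76,"dp":[0,0.1,-0.7],"spin":0},{"hand":76,"dp":[-0.2,0.3,-0.7],"spin":0},{"hand":76,"dp":[-0.3,0.5,-0.7],"spin":0},{"hand":76,"dp":[-0.4,0.7,-0.7],"spin":0},{"hand":76,"dp":[-0.4,0.7,-0.7],"spin":0},{"hand":76,"dp":[-0.4,0.7,-0.7],"spin":0}]}}

```text
time: 24.85
ee_pos: [0.4532, 0.0413, 0.1857]
eef_rot: [0.997, 0.071, 0.0, 0.001]
ft_force: [-0.6, 0.0, 0.2]
width: 0.0757
grip_force: 0.0
```

```bash
python3 -c "
from h import *
im=camera('wrist');save(im,'w11.png');h=cv2.cvtColor(im,cv2.COLOR_RGB2HSV)
s=read_state();print(s['ee_pos'],s['width'])
br=((h[:,:,0]>12)&(h[:,:,0]<28)&(h[:,:,1]>120)&(h[:,:,2]>90)).astype(np.uint8)
pan=((h[:,:,0]>100)&(h[:,:,0]<125)&(h[:,:,1]>120)).astype(np.uint8)
ys,xs=np.where(pan[:230]);print('pan',xs.min(),xs.max(),ys.min(),ys.max())
for y in range(60,228,5): print(y,''.join('#' if x[1]<40 and x[2]>195 else 'g' if x[1]<60 and x[2]>70 else 'B' if 100<x[0]<125 and x[1]>110 else ('.' if x[2]<60 else 'o') for x in h[y,60:330:3]))
t=camera('top');hh=cv2.cvtColor(t,cv2.COLOR_RGB2HSV)
for y in range(150,235,2): print(y,''.join('#' if x[1]<40 and x[2]>180 else 'g' if x[1]<70 and x[2]>70 else 'B' if 100<x[0]<125 and x[1]>100 else '*' if 15<x[0]<28 and x[1]>100 and x[2]>140 else ('.' if x[2]<60 else 'o') for x in hh[y,176:350]))
n,l,st,ce=cv2.connectedComponentsWithStats(((hh[:,:,1]<90)&(hh[:,:,2]>90)).astype(np.uint8)[130:245,355:470])
for i in range(1,n):
  if st[i,4]>12: print(st[i],ce[i].round(0)+[355,130])
"
```

```text
[0.45383415 0.04400441 0.18587224] 0.07627611413231072
pan 80 135 35 175
60 oooooooBBBBBBBBBBBBB###################################ggooooooooooooooooooooooooooooooooo
65 oooooooBBBBBBBBBBBBB###################################ggooooooooooooooooooooooooooooooooo
70 oooooooBBBBBBBBBBBBB###################################ggooooooooooooooooooooooooooooooooo
75 oooooooBBBBBBBBBBBBB###################################ggooooooooooooooooooooooooooooooooo
80 oooooooBBBBBBBBBBBBB###################################ggooooooooooooooooooooooooooooooooo
85 oooooooBBBBBBBBBBBBB###################ggggg###########ggooooooooooooooooooooooooooooooooo
90 oooooooBBBBBBBBBBooo########gggggggggggggggg###########ggooooooooooooooooooooooooooooooooo
95 oooooooBBBBBBBBBBooo########ggg#####g#gggggg###########ggooooooooooooooooooooooooooooooooo
100 oooooooBBBBBBBBgoogB########gggggggggggggggg###########ggooooooooooooooooooooooooooooooooo
105 oooooooBBBBBBBBooooB########gggggggggggggggg###########ggooooooooooooooooooooooooooooooooo
110 oooooooBBBBBBBBgooBB#########ggggg###g####gg###########ggoooooooooooooooooooooooo
[... 9264 characters left out ...]
oooooooooooooooooooooooooooooooooooooooooooooooooooooooogggggggggggggggggggggggggggggggggg
230 ooooooooooogBBBBBBBBooogoooooooooooooooooooooooooooooooooooooooooooooooooooooooooooooooooooooooooooooooooooooooooooooooooooooooooooooooooooogggggggggggggggggggggggggggggggggg
232 oooooooooooooooooooooooooooooooooooooooooooooooooooooooooooooooooooooooooooooooooooooooooooooooooooooooooooooooooooooooooooooooooooooooooooooggggggggggggggggggggggggggggggggg
234 oooooooooooooooooooooooooooooooooooooooooooooooooooooooooooooooooooooooooooooooooooooooooooooooooooooooooooooooooooooooooooooooooooooooooooooggggggggggggggggggggggggggggggggg
[   0    0   61  115 5742] [380. 190.]
[ 69  71  21  16 198] [435. 208.]
```

The maps show the pillar lying mid-plate, the plate otherwise clear, and four chips inside the pan. Last I'll check the standing pillars with the scene camera.

```bash
python3 -c "
from h import *
b=camera('scene');h=cv2.cvtColor(b,cv2.COLOR_RGB2HSV);b0=cv2.imread('pics/scene0.png');h0=cv2.cvtColor(b0,cv2.COLOR_BGR2HSV)
for hh in (h0,h):
  n,l,st,ce=cv2.connectedComponentsWithStats(((hh[:,:,1]<80)&(hh[:,:,2]>70)).astype(np.uint8)[200:300,185:350])
  print([(st[i].tolist(),(ce[i]+[185,200]).round().tolist()) for i in range(1,n) if st[i,4]>15])
w=camera('wrist');hw=cv2.cvtColor(w,cv2.COLOR_RGB2HSV)
n,l,st,ce=cv2.connectedComponentsWithStats(((hw[:,:,1]<60)&(hw[:,:,2]>80)).astype(np.uint8)[:230])
print([(st[i].tolist(),at('wrist',*ce[i],.07)[:2].round(3)) for i in range(1,n) if st[i,4]>100])
"
```

```text
[([62, 7, 12, 11, 94], [253.0, 212.0]), ([22, 18, 15, 18, 166], [214.0, 226.0]), ([65, 18, 11, 8, 54], [255.0, 221.0]), ([52, 40, 8, 7, 45], [240.0, 243.0]), ([73, 45, 14, 19, 177], [264.0, 254.0]), ([94, 49, 9, 4, 19], [283.0, 251.0]), ([23, 56, 22, 13, 195], [218.0, 262.0]), ([76, 90, 15, 10, 82], [268.0, 296.0])]
[([62, 7, 14, 19, 153], [254.0, 216.0]), ([22, 18, 15, 18, 167], [214.0, 226.0]), ([52, 40, 8, 7, 47], [240.0, 243.0]), ([73, 45, 14, 19, 182], [264.0, 254.0]), ([76, 90, 15, 10, 81], [268.0, 296.0])]
[([499, 0, 29, 49, 664], array([ 0.676, -0.142])), ([118, 26, 120, 139, 14361], array([0.528, 0.209])), ([456, 68, 18, 23, 124], array([ 0.593, -0.084])), ([492, 70, 45, 32, 863], array([ 0.603, -0.152])), ([511, 148, 15, 19, 214], array([ 0.524, -0.173])), ([461, 177, 41, 35, 888], array([ 0.473, -0.135])), ([523, 199, 43, 31, 638], array([ 0.461, -0.241]))]
```

All three pillars are still standing in their original places, and the tipped one is gone from the disc. I'm handing the job in.

```bash
python3 -c "
from bench import *
print(close_job())"
```

```text
the job is handed in; nothing more can be done
None
```

The job is handed in at about 25 s of the 64 s allowed: all four chips are in the pan, the scraper is back on the bench, the tipped pillar lies near the middle of the cleared plate, and the other three pillars still stand in place on the turntable.

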